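# Set the bearing play of a lathe spindle unit

### The job

Set the bearing play of the upright spindle unit that has the round knurled nut: screw the nut clockwise all the way down until it bottoms out, then back it off a quarter turn, and finish while still gripping it there, held still between the fingers, so that I can lock it. Leave the other unit's six-sided nut as it is and do not shift the bowl, the tin or the mallet.

Things in the scene. Friction and masses are not known exactly. Their poses are not given: they have to be found in the camera images.
- unit: The unit to adjust, fixed: plywood foot 120 x 120 x 30 mm, grey housing (flange 92 mm, body 72 mm across, top at 85 mm), steel boss 30 mm across from 85 to 110 mm, threaded stub 18 mm across (20 over the thread) up to 158 mm. Origin: centre of the foot's underside; z up, on the thread's axis. A witness bar lies on the housing's top, on its own -x side. May swap places with the other unit.
- nut: The round knurled steel nut on the unit's thread, 42 mm across, 30 mm high. Origin: centre of its underside, 110 mm above the bench when bottomed, 0.8 mm higher per rad unscrewed. Turns with the nut, z up. A dark dimple is in its top face, 15.5 mm from the axis on its own -x side. Beside the boss, fingertips have 25 mm of room below the nut.
- nut_grip (a point): On the nut's axis at half its height, 15 mm above its underside: 125 mm above the bench when bottomed. Turns with the nut.
- nut_turn (a joint): Angle of the knurled nut in rad: 0 when bottomed out on the boss (a hard stop; the dimple is then over the witness bar), growing as it is unscrewed (anticlockwise seen from above), 5 at most. Starts between 2 and 4. Right-hand thread, 5 mm pitch. Turning it takes about 0.12 N m of steady friction; it stays where it is left.
- other: The other unit, of the same foot, housing, boss and stub, fixed to the bench, but with a six-sided steel nut, 38 mm across flats and 18 mm high, its underside at 110 mm. To be left alone. Origin: centre of its foot's underside.
- hex_turn (a joint): Angle of the other unit's six-sided nut in rad, 0 at the start; to stay there.
- bowl: Bystander: loose turned wooden bowl, 120 mm across, 50 mm high. Origin: centre of its underside.
- waxtin: Bystander: loose round metal tin, 68 mm across, 55 mm high. Origin: centre of its underside.
- mallet: Bystander: loose turned carver's mallet standing on its head, 80 mm across, 190 mm high. Origin: centre of its underside.
There are look-alikes about, which are no part of the job. Leave any blue or pink look-alike of the unit alone.

How it is judged:
By the outcome, as a careful person would: the job done as asked, in the order asked, and still so for the second after the job is handed in, while the arm keeps its last pose, push and grip.
It also fails if it takes over 67 s, if anything falls off the work surface, if the arm or the gripper's body presses on something with over 40 N, if the wrist force passes 120 N, or if a joint passes its speed limit or range.

### The arm

A 7-joint arm with a two-finger parallel gripper is mounted at the origin on the work surface. World frame = base frame: x ahead of the robot, y to its left, z up, the work surface at z = 0. Lengths are in m, angles in rad, forces in N, time in s.
With the tool pointing down it reaches from about 0.4 to 0.85 m from the base axis. Payload 6.9 kg.
Tool frame: the origin (TCP) lies between the finger pads, 19 mm behind the fingertips; this is the grasp point; z points along the fingers, y is the direction in which the jaws open and shut (so a half turn about z gives the same grasp; the last joint's range is limited). The gripper opens to 85 mm and grips with 20 to 120 N. Pads are 22 mm wide; open, the fingers measure 114 mm over their backs; the gripper's body (76 mm by 85 mm) begins 54 mm behind the grasp point. The pads swing forward as they close: fully open they stand 13 mm farther back than shut.
Start: joints at [1.377, 0.507, -0.238, 1.5, 0.126, 1.149, -0.155], TCP at [0.185, -0.597, 0.25] pointing down, gripper open.
Joint ranges: [-3.08, 3.08], [-0.24, 2.05], [-1.43, 1.35], [0, 2.5], [-1.52, 4.66], [0.17, 1.96], [-2.89, 2.89]. Speed limits (rad/s): [2.39, 2.39, 3.14, 3.14, 3.14, 3.14, 3.14].

### API

Orientations are given as a unit quaternion [x, y, z, w].
In Python, from rig import state, capture, camera_info, workorder gives the robot as it stands. The module is installed in compiled form; this text tells all that it offers.
- The arm moves only by the tool play_rows, never from a script. Its argument "rows" is a list of rows, each a list of 6 numbers: the shift along the tool's x, y, z in m, then the turn, a rotation vector about the tool's x, y, z in degrees. In form: [[x, y, z, wx, wy, wz], ...]. A call has exactly 10 rows; each row shifts and turns the commanded pose from where the row before left it, along the tool's axes as they then stand; what a row does not reach is not made up. A row lasts 1/8 s, in which the tool goes at most 62.5 mm and 10.7 degrees, less where a joint would pass 70% of its speed; a pose out of reach is approached as far as the arm can. A call is refused whole if a number of a shift passes 0.0625 or a number of a turn 10.7, either way. A call with a gripper value outside its range is refused whole. "jaw" is the gripper's target within -1 to 1 (fully open at 1, half-way at 0, shut at -1), set as the call begins (left out, the last holds). The fingers move at their own pace and stop on an object; "newtons" is the grip in N (left out, the last holds). Time passes only in rows, so rows that do not move let the fingers close, or fill a call up. It gives the time, the measured TCP pose, the force and the opening at its end, in the units of the state.
- state(): the state, without advancing time (a new reading comes with each control period).
- capture(name): name is "scene" or "side" or "wrist"; returns the picture (384x512x3 uint8, blue, green, red); there is no depth.
- camera_info(name): a dict with "fx", "fy", "cx", "cy" (pixels), "R" (3x3) and "t" (3): a world point X has camera coordinates R X + t; the wrist camera has in their place "hand_eye" (4x4, takes a point from camera to tool coordinates, whose origin is the TCP and whose axes are the flange's). Camera axes: x right, y down, z forward; pixel columns grow to the right and rows downward; lengths in m; the calibration is good to about 2 mm. The wrist camera is an equidistant fisheye: a pixel r from the principal point sees the ray r / f radians off the axis. A picture is of the moment at which its call begins: read the wrist's pose just before it. camera_info takes no time and is no camera call.
- workorder.sign_off(): hands the job in, once; it reports no verdict.
The state is a dict: "clock": time; "joint_pos": joint angles; "qvel": joint speeds; "joint_torque": joint torques, N m; "tcp_pos": TCP position; "eef_rot": TCP orientation; "ft_force": force on the tool from outside, world axes, zero at the start; "wrist_torque": the same for the moment, N m; "opening": finger opening in m.
Only numpy, scipy, OpenCV 4.12 (cv2) and the standard library are available. Lean on these libraries where they do the work, as an engineer would, in place of code of your own. Each camera call takes 0.05 s, during which the arm holds its last target. There are 200 camera calls.

## Working session

There is one attempt and no reset: what is moved stays moved. The work goes in short steps, Python scripts to look and compute and a tool call to move; the robot and the scene stay as the last step left them, time stands still between calls to the robot, and variables do not carry over. Pictures are saved under pics/ and viewed, about 8 in all and at most 12, crops included, and the job is handed in when it is done.

Besides the shell and the picture viewer there is one more tool, called by a JSON object that holds its "name" and its "arguments", one argument or row to a line. play_rows: Moves the arm, as the interface text tells. Its arguments: {"type":"object","properties":{"rows":{"type":"array"},"jaw":{"type":"number"},"newtons":{"type":"number"}},"required":["rows"]}

```bash
mkdir -p pics; python3 - <<'E'
from rig import state,capture,camera_info
import cv2,numpy as np
s=state();print({k:np.round(v,4).tolist() for k,v in s.items()})
for n in("scene","side","wrist"):
    c=camera_info(n);print(n,{k:np.round(v,4).tolist() for k,v in c.items()})
a,b=[capture(n) for n in("scene","side")]
cv2.imwrite("pics/a.png",a);cv2.imwrite("pics/b.png",b);cv2.imwrite("pics/w.png",capture("wrist"))
E
```

```text
{'clock': 0.0, 'joint_pos': [1.3765, 0.5083, -0.2375, 1.5011, 0.1257, 1.1489, -0.1548], 'qvel': [-0.0004, -0.0007, 0.0004, 0.0013, -0.0011, -0.0005, 0.0013], 'joint_torque': [-0.0003, -62.06, -2.1868, -24.9657, 0.0127, 0.0121, 0.0], 'tcp_pos': [0.1844, -0.5967, 0.2491], 'eef_rot': [0.9888, 0.1493, -0.0001, -0.0009], 'ft_force': [-0.0961, 0.4054, 0.5353], 'wrist_torque': [0.0499, -0.0165, -0.0006], 'opening': 0.0855}
scene {'fx': 469.402, 'fy': 469.402, 'cx': 266.0808, 'cy': 199.2249, 'R': [[0.2615, 0.9651, -0.0142], [0.635, -0.1831, -0.7505], [-0.727, 0.1872, -0.6607]], 't': [-0.1211, -0.287, 1.7435]}
side {'fx': 418.0593, 'fy': 418.0593, 'cx': 254.2522, 'cy': 185.2068, 'R': [[0.9995, -0.0286, 0.0151], [-0.0041, -0.5744, -0.8186], [0.0321, 0.8181, -0.5742]], 't': [-0.5418, 0.0987, 1.2172]}
wrist {'fx': 297.3186, 'fy': 297.3186, 'cx': 255.6358, 'cy': 193.2037, 'hand_eye': [[-0.0007, -0.9502, -0.3116, 0.0817], [1.0, -0.0007, 0.0001, 0.0001], [-0.0003, -0.3116, 0.9502, -0.1243], [0.0, 0.0, 0.0, 1.0]]}
```

View pics/a.png

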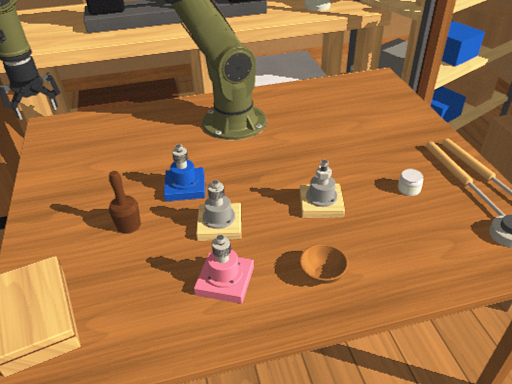

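View pics/b.png

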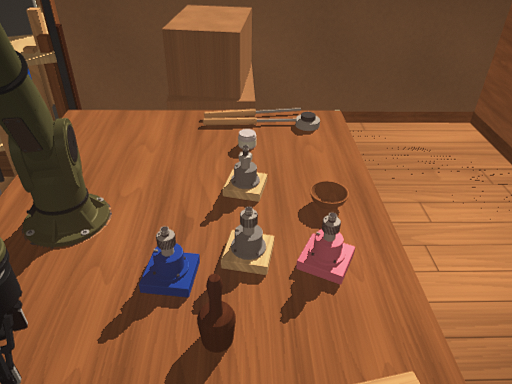

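The scene view shows plywood units at about (219,215) and (322,195). The blue and pink ones are look-alikes. In the side view the plywood units are at (248,240) and (246,180). I'll enlarge the nuts to tell which is knurled.

```bash
cat > h.py <<'E'
import numpy as np,cv2
from rig import state,capture,camera_info
from scipy.spatial.transform import Rotation as Ro
def ray(n,u,v,s=None):
    c=camera_info(n)
    if n!="wrist":
        R=np.array(c["R"]);t=np.array(c["t"]);d=R.T@[(u-c["cx"])/c["fx"],(v-c["cy"])/c["fy"],1];o=-R.T@t
    else:
        H=np.array(c["hand_eye"]);x,y=u-c["cx"],v-c["cy"];r=np.hypot(x,y)+1e-9;th=r/c["fx"]
        d=np.array([x/r*np.sin(th),y/r*np.sin(th),np.cos(th)]);Q=Ro.from_quat(s["eef_rot"]).as_matrix()
        d=Q@H[:3,:3]@d;o=Q@H[:3,3]+s["tcp_pos"]
    return o,d/np.linalg.norm(d)
def plane(o,d,z): return o+d*(z-o[2])/d[2]
def tri(rs):
    A=sum(np.eye(3)-np.outer(d,d) for o,d in rs);b=sum((np.eye(3)-np.outer(d,d))@o for o,d in rs)
    X=np.linalg.solve(A,b);return X,[np.linalg.norm(np.cross(X-o,d)) for o,d in rs]
E
python3 - <<'E'
from h import *
a=cv2.imread("pics/a.png");b=cv2.imread("pics/b.png")
cr=lambda i,x,y:cv2.resize(i[y:y+60,x:x+80],(400,300),interpolation=cv2.INTER_CUBIC)
cv2.imwrite("pics/c.png",np.vstack([np.hstack([cr(a,180,170),cr(a,282,150)]),np.hstack([cr(b,210,200),cr(b,206,142)])]))
for p,q in(((216,183),(249,209)),((323,163),(245,151))):
    print(tri([ray("scene",*p),ray("side",*q)]))
E
```

```text
(array([ 0.52245253, -0.15046179,  0.15272629]), [np.float64(0.0003060455699720453), np.float64(0.00030604556997203015)])
(array([0.51416405, 0.15046131, 0.1444252 ]), [np.float64(0.0042161964773831054), np.float64(0.0042161964773832685)])
```

View pics/c.png

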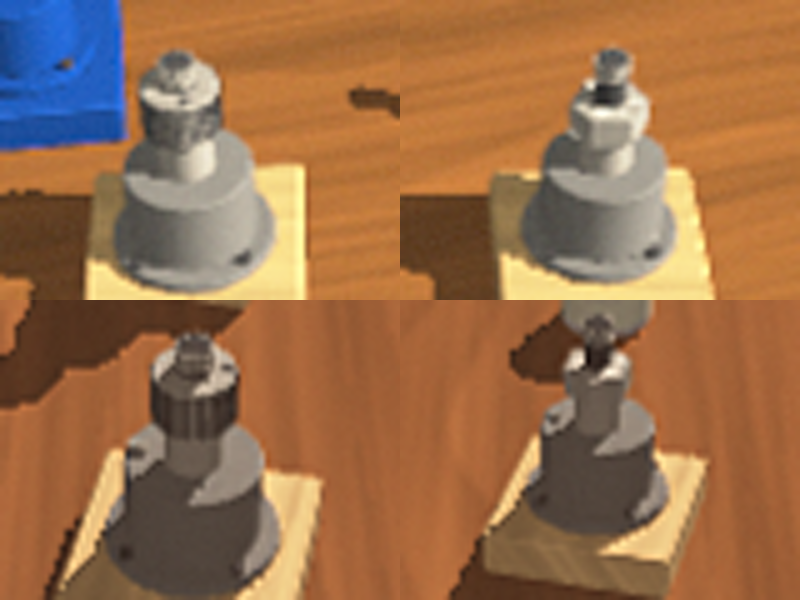

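The round knurled nut is on the unit near (0.522, -0.150). The hex unit is at y≈+0.15. Moving over the target now.

{"name": "play_rows", "arguments": {
  "rows": [
    [0.045,-0.0327,-0.004,0,0,0],
    [0.045,-0.0327,-0.004,0,0,0],
    [0.045,-0.0327,-0.004,0,0,0],
    [0.045,-0.0327,-0.004,0,0,0],
    [0.045,-0.0327,-0.004,0,0,0],
    [0.045,-0.0327,-0.004,0,0,0],
    [0.045,-0.0327,-0.004,0,0,0],
    [0.045,-0.0327,-0.004,0,0,0],
    [0.045,-0.0327,-0.004,0,0,0],
    [0.045,-0.0327,-0.004,0,0,0]
  ],
  "jaw": 1
}}

```text
clock: 1.4
tcp_pos: [0.5187, -0.1504, 0.2901]
eef_rot: [0.989, 0.149, -0.0, 0.0]
ft_force: [0.4, -0.1, 0.5]
opening: 0.0854
```

```bash
python3 - <<'E'
from h import *
import json
s=state();w=capture("wrist");cv2.imwrite("pics/w1.png",w)
s={k:np.array(v).tolist() for k,v in s.items()};json.dump(s,open("s1.json","w"))
print({k:np.round(s[k],3) for k in("joint_pos","tcp_pos","eef_rot","clock")})
for n,p,q in(("mallet",(115,175),(214,278)),("blue",(180,149),(166,230)),("pink",(221,239),(332,215))):
    print(n,tri([ray("scene",*p),ray("side",*q)]))
cv2.imwrite("pics/w1c.png",cv2.resize(w,(800,600),interpolation=cv2.INTER_CUBIC))
E
```

```text
{'joint_pos': array([ 0.519,  0.356, -0.404,  1.657,  0.15 ,  1.16 , -1.194]), 'tcp_pos': array([ 0.519, -0.15 ,  0.29 ]), 'eef_rot': array([ 0.989,  0.149, -0.   ,  0.   ]), 'clock': np.float64(1.4)}
mallet (array([ 0.45124488, -0.40070487,  0.1818709 ]), [np.float64(0.000785403873543769), np.float64(0.0007854038735438281)])
blue (array([ 0.33064892, -0.22093737,  0.14690899]), [np.float64(0.0009547003084618672), np.float64(0.0009547003084617534)])
pink (array([ 0.72331566, -0.17570945,  0.15118288]), [np.float64(0.0011226998684122382), np.float64(0.0011226998684121174)])
```

View pics/w1c.png

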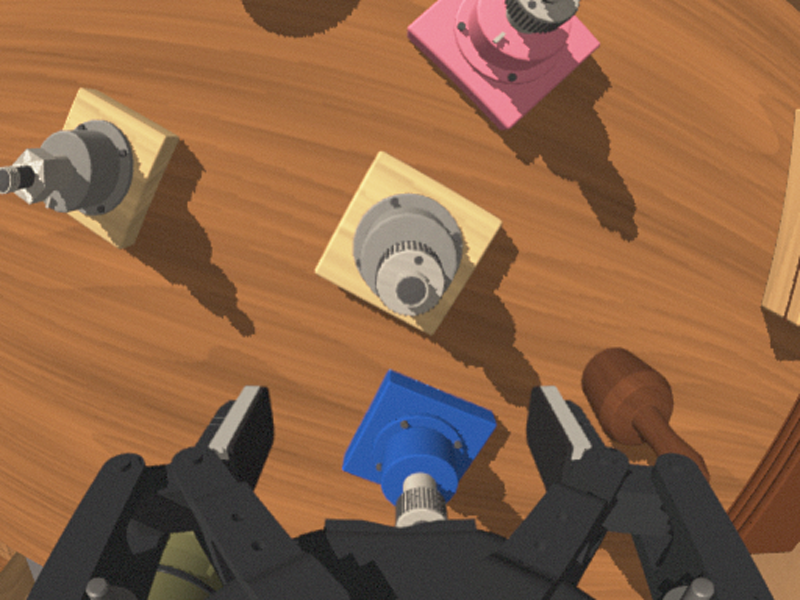

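The target sits alone with more than 0.17 m clear of everything. The dimple is at (418,260) and the stub top at (412,290) in the enlarged wrist view, and the witness bar is hidden. Next I'll turn back for joint 7 range, descend a little, and look again from that second position.

{"name": "play_rows", "arguments": {
  "rows": [
    [0,0,0,0,0,-10],
    [0,0,0,0,0,-10],
    [0,0,0,0,0,-10],
    [0,0,0,0,0,-10],
    [0,0,0,0,0,-10],
    [0,0,0,0,0,-10],
    [0,0,0,0,0,-10],
    [0,0,0,0,0,-10],
    [0,0,0.03,0,0,0],
    [0,0,0.03,0,0,0]
  ]
}}

```text
clock: 2.7
tcp_pos: [0.5177, -0.1523, 0.2292]
eef_rot: [0.662, 0.75, 0.0, 0.0]
ft_force: [0.4, -0.5, -1.3]
opening: 0.0855
```

```bash
python3 - <<'E'
from h import *
import json
s=state();w=capture("wrist")
s={k:np.array(v).tolist() for k,v in s.items()};json.dump(s,open("s2.json","w"))
cv2.imwrite("pics/w2.png",w)
print({k:np.round(s[k],3) for k in("joint_pos","tcp_pos","eef_rot","clock")})
cv2.imwrite("pics/w2c.png",cv2.resize(w,(800,600),interpolation=cv2.INTER_CUBIC))
E
```

```text
{'joint_pos': array([ 0.718,  0.456, -0.713,  1.755,  0.337,  1.057,  0.012]), 'tcp_pos': array([ 0.518, -0.152,  0.229]), 'eef_rot': array([0.662, 0.75 , 0.   , 0.   ]), 'clock': np.float64(2.7)}
```

View pics/w2c.png

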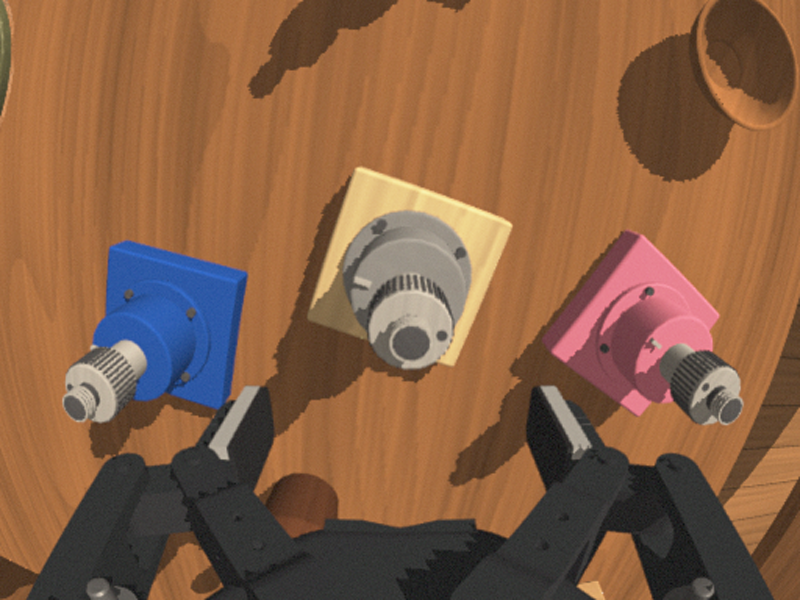

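The witness bar is now visible at (360,284), the dimple at (441,336) and the stub top at (409,342), all in enlarged pixels. Now I'll triangulate and work out the angles.

```bash
python3 - <<'E'
from h import *
import json
s1=json.load(open("s1.json"));s2=json.load(open("s2.json"));k=.64
r=lambda s,u,v:ray("wrist",u*k,v*k,s)
S,e=tri([r(s1,412,290),r(s2,409,342)]);D,e2=tri([r(s1,418,260),r(s2,441,336)])
print("stub",S.round(4),e[0],"dimple",D.round(4),e2[0])
S4,e=tri([r(s1,412,290),r(s2,409,342),ray("scene",216,182.5),ray("side",249,208.5)]);print(S4,np.round(e,4))
B=plane(*r(s2,360,284),.087);print("bar",B)
for c in(S,S4):
  a=lambda P:np.degrees(np.arctan2(P[1]-c[1],P[0]-c[0]))
  for zt in (D[2],.142):
    Dp=plane(*r(s2,441,336),zt);print("dimple ang",a(Dp),np.hypot(*(Dp-c)[:2]),"bar ang",a(B),np.hypot(*(B-c)[:2]))
# foot corners z=.03
C=[plane(*r(s2,u,v),.03) for u,v in((360,167),(512,223),(453,366),(308,320))]
print(np.round(C,4),[np.degrees(np.arctan2(*(C[(i+1)%4]-C[i])[1::-1])) for i in range(4)],np.mean(C,0))
E
```

```text
stub [ 0.5238 -0.1577  0.1534] 0.0010892068913712777 dimple [ 0.5398 -0.1567  0.1434] 0.0009507788874402842
[ 0.52391954 -0.15452528  0.15719472] [0.0036 0.0007 0.0042 0.0014]
bar [ 0.49552336 -0.15112361  0.087     ]
dimple ang 6.135626523450995 0.016672206136930448 bar ang 166.912040101343 0.029034624049629455
dimple ang 4.115103347269785 0.016833732634242732 bar ang 166.912040101343 0.029034624049629455
dimple ang -4.830735000927603 0.016519610098859546 bar ang 173.16890037499022 0.028599204111391476
dimple ang -6.7214003182738 0.016789958204853957 bar ang 173.16890037499022 0.028599204111391476
[[ 0.4836 -0.0843  0.03  ]
 [ 0.5951 -0.1092  0.03  ]
 [ 0.5704 -0.2248  0.03  ]
 [ 0.4562 -0.2007  0.03  ]] [np.float64(-12.561630649890606), np.float64(-102.03478469567548), np.float64(168.08683016218765), np.float64(76.71935593664736)] [ 0.52632992 -0.15476073  0.03      ]
```

The axis is near (0.525, -0.156). The bar direction is 167.6° (foot yaw -12.4°). The dimple is near 5°, so the nut angle is about 3.4 rad. Clockwise lowers joint 7, so I'll wind back further for a single continuous turn that keeps the dimple visible at the end.

{"name": "play_rows", "arguments": {
  "rows": [
    [0,0,0,0,0,-10],
    [0,0,0,0,0,-10],
    [0,0,0,0,0,-10],
    [0,0,0,0,0,-10],
    [0,0,0,0,0,-10],
    [0,0,0,0,0,-10],
    [0,0,0,0,0,-10],
    [0,0,0,0,0,-10],
    [0,0,0,0,0,-10],
    [0,0,0,0,0,-10]
  ]
}}

```text
clock: 4.0
tcp_pos: [0.5178, -0.1522, 0.2304]
eef_rot: [-0.152, 0.988, -0.0, -0.0]
ft_force: [0.4, -0.5, -0.6]
opening: 0.0857
```

```bash
python3 -c "
from h import *
s=state();print(np.round(s['joint_pos'],3),np.round(s['tcp_pos'],4),Ro.from_quat(s['eef_rot']).as_matrix().round(4))"
```

```text
[ 0.962  0.616 -1.197  1.75   0.613  1.211  1.472] [ 0.5178 -0.1522  0.2304] [[-9.538e-01 -3.004e-01 -3.000e-04]
 [-3.004e-01  9.538e-01 -4.000e-04]
 [ 4.000e-04 -3.000e-04 -1.000e+00]]
```

{"name": "play_rows", "arguments": {
  "rows": [
    [0,0,0,0,0,-10],
    [0,0,0,0,0,-10],
    [0,0,0,0,0,-10],
    [0,0,0,0,0,-10],
    [-0.001,-0.004,0.01,0,0,0],
    [0,-0.004,0.01,0,0,0],
    [0,0,0.005,0,0,0],
    [0,0,0,0,0,0],
    [0,0,0,0,0,0],
    [0,0,0,0,0,0]
  ]
}}

```text
clock: 5.25
tcp_pos: [0.5253, -0.1552, 0.2053]
eef_rot: [-0.478, 0.878, -0.0, 0.0]
ft_force: [-1.0, -0.8, -0.1]
opening: 0.0855
```

```bash
python3 - <<'E'
from h import *
import json
s=state();w=capture("wrist")
s={k:np.array(v).tolist() for k,v in s.items()};json.dump(s,open("s3.json","w"))
cv2.imwrite("pics/w3.png",w)
R=Ro.from_quat(s['eef_rot']).as_matrix()
print({k:np.round(s[k],4) for k in("joint_pos","tcp_pos","clock")},np.degrees(np.arctan2(R[1,0],R[0,0])))
cv2.imwrite("pics/w3c.png",cv2.resize(w[100:325,120:420],(800,600),interpolation=cv2.INTER_CUBIC))
E
```

```text
{'joint_pos': array([ 0.991 ,  0.736 , -1.3322,  1.766 ,  0.7532,  1.2664,  2.0322]), 'tcp_pos': array([ 0.5253, -0.1552,  0.2053]), 'clock': np.float64(5.25)} -122.83345046857916
```

View pics/w3c.png

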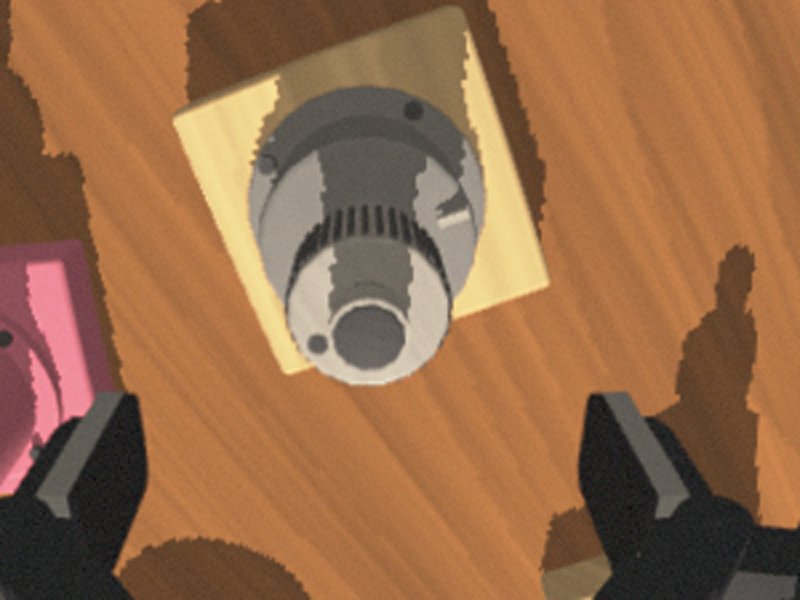

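The stub top is at (370,337), the dimple at (317,344) and the bar at (453,218) in this crop, which is ×0.375 plus (120,100). I'll combine the three wrist views.

```bash
python3 - <<'E'
from h import *
import json
s1,s2,s3=[json.load(open(f"s{i}.json")) for i in(1,2,3)];k=.64
r=lambda s,u,v:ray("wrist",u*k,v*k,s)
q=lambda u,v:ray("wrist",120+u*.375,100+v*.375,s3)
S,e=tri([r(s1,412,290),r(s2,409,342),q(370,337)]);D,e2=tri([r(s1,418,260),r(s2,441,336),q(317,344)])
print(S,np.round(e,4),D,np.round(e2,4))
for o,d in(r(s1,412,290),r(s2,409,342),q(370,337)): print(plane(o,d,.158))
B=plane(*q(453,218),.087)
a=lambda P:np.degrees(np.arctan2(P[1]-S[1],P[0]-S[0]))
print(a(D),a(B),np.hypot(*(D-S)[:2]))
R=Ro.from_quat(s3["eef_rot"]).as_matrix();print(R.T@(S-s3["tcp_pos"]))
E
```

```text
[ 0.52266512 -0.1556825   0.15987477] [0.0004 0.0014 0.0014] [ 0.53813851 -0.15577539  0.14701242] [0.0012 0.0011 0.0016]
[ 0.52227447 -0.1555196   0.158     ]
[ 0.52136453 -0.15643972  0.158     ]
[ 0.52447794 -0.15524232  0.158     ]
-0.34397202815626626 163.7780785508971 0.015473665315878075
[0.00180681 0.00197191 0.04542377]
```

{"name": "play_rows", "arguments": {
  "rows": [
    [0.001,0.001,0.013,0,0,0],
    [0,0,0.013,0,0,0],
    [0,0,0.013,0,0,0],
    [0,0,0.013,0,0,0],
    [0,0,0.013,0,0,0],
    [0,0,0.013,0,0,0],
    [0,0,0,0,0,0],
    [0,0,0,0,0,0],
    [0,0,0,0,0,0],
    [0,0,0,0,0,0]
  ]
}}

```text
clock: 6.55
tcp_pos: [0.524, -0.1556, 0.1274]
eef_rot: [-0.478, 0.878, -0.0, 0.0]
ft_force: [-0.4, -0.1, -0.3]
opening: 0.0853
```

{"name": "play_rows", "arguments": {
  "rows": [
    [0,0,0,0,0,0],
    [0,0,0,0,0,0],
    [0,0,0,0,0,0],
    [0,0,0,0,0,0],
    [0,0,0,0,0,0],
    [0,0,0,0,0,0],
    [0,0,0,0,0,0],
    [0,0,0,0,0,0],
    [0,0,0,0,0,0],
    [0,0,0,0,0,0]
  ],
  "jaw": -1,
  "newtons": 50
}}

```text
clock: 7.8
tcp_pos: [0.5235, -0.1554, 0.1273]
eef_rot: [-0.479, 0.878, 0.0, -0.0]
ft_force: [-2.8, 0.9, 5.1]
opening: 0.0409
```

```bash
cat > st.py <<'E'
from h import *
s=state();R=Ro.from_quat(s['eef_rot']).as_matrix()
print({k:np.round(s[k],3).tolist() for k in("clock","joint_pos","tcp_pos","ft_force","wrist_torque","opening")},"psi",np.degrees(np.arctan2(R[1,0],R[0,0])).round(2))
E
python3 st.py
```

```text
{'clock': 7.8, 'joint_pos': [0.951, 0.816, -1.253, 1.866, 0.865, 1.141, 1.942], 'tcp_pos': [0.524, -0.155, 0.127], 'ft_force': [-2.803, 0.936, 5.133], 'wrist_torque': [0.131, 0.63, -0.029], 'opening': 0.041} psi -122.82
```

{"name": "play_rows", "arguments": {
  "rows": [
    [0,0,0.00013,0,0,9],
    [0,0,0.00013,0,0,9],
    [0,0,0.00013,0,0,9],
    [0,0,0.00013,0,0,9],
    [0,0,0.00013,0,0,9],
    [0,0,0.00013,0,0,9],
    [0,0,0.00013,0,0,9],
    [0,0,0.00013,0,0,9],
    [0,0,0.00013,0,0,9],
    [0,0,0.00013,0,0,9]
  ]
}}

```text
clock: 9.05
tcp_pos: [0.5236, -0.1557, 0.1261]
eef_rot: [0.285, 0.959, -0.0, 0.0]
ft_force: [-2.9, 0.5, 4.2]
opening: 0.0405
```

```bash
python3 st.py
```

```text
{'clock': 9.05, 'joint_pos': [0.777, 0.637, -0.85, 1.869, 0.601, 0.913, 0.632], 'tcp_pos': [0.524, -0.156, 0.126], 'ft_force': [-2.886, 0.455, 4.232], 'wrist_torque': [0.071, 0.494, 0.136], 'opening': 0.04} psi 146.9
```

The wrist torque is +0.14 N m, which matches the thread friction. Next: another 80°.

{"name": "play_rows", "arguments": {
  "rows": [
    [0,0,0.00012,0,0,8],
    [0,0,0.00012,0,0,8],
    [0,0,0.00012,0,0,8],
    [0,0,0.00012,0,0,8],
    [0,0,0.00012,0,0,8],
    [0,0,0.00012,0,0,8],
    [0,0,0.00012,0,0,8],
    [0,0,0.00012,0,0,8],
    [0,0,0.00012,0,0,8],
    [0,0,0.00012,0,0,8]
  ]
}}

```text
clock: 10.3
tcp_pos: [0.5234, -0.1558, 0.1249]
eef_rot: [0.834, 0.551, -0.0, 0.0]
ft_force: [-3.7, -0.8, 5.4]
opening: 0.0409
```

```bash
python3 st.py
```

```text
{'clock': 10.3, 'joint_pos': [0.544, 0.548, -0.455, 1.873, 0.327, 0.795, -0.488], 'tcp_pos': [0.523, -0.156, 0.125], 'ft_force': [-3.714, -0.822, 5.392], 'wrist_torque': [-0.046, 0.641, 0.096], 'opening': 0.041} psi 66.94
```

{"name": "play_rows", "arguments": {
  "rows": [
    [0,0,2e-05,0,0,1.5],
    [0,0,2e-05,0,0,1.5],
    [0,0,2e-05,0,0,1.5],
    [0,0,2e-05,0,0,1.5],
    [0,0,2e-05,0,0,1.5],
    [0,0,2e-05,0,0,1.5],
    [0,0,2e-05,0,0,1.5],
    [0,0,2e-05,0,0,1.5],
    [0,0,2e-05,0,0,1.5],
    [0,0,2e-05,0,0,1.5]
  ]
}}

```text
clock: 11.55
tcp_pos: [0.5233, -0.1558, 0.1247]
eef_rot: [0.898, 0.44, -0.0, 0.0]
ft_force: [-3.8, 0.4, 7.1]
opening: 0.0408
```

```bash
python3 st.py
```

```text
{'clock': 11.55, 'joint_pos': [0.496, 0.538, -0.38, 1.874, 0.274, 0.781, -0.693], 'tcp_pos': [0.523, -0.156, 0.125], 'ft_force': [-3.821, 0.447, 7.078], 'wrist_torque': [-0.084, 0.677, 0.109], 'opening': 0.041} psi 52.15
```

Total turned is 185° with the torque still at friction level. I'll continue in small steps to the stop.

{"name": "play_rows", "arguments": {
  "rows": [
    [0,0,1e-05,0,0,1],
    [0,0,1e-05,0,0,1],
    [0,0,1e-05,0,0,1],
    [0,0,1e-05,0,0,1],
    [0,0,1e-05,0,0,1],
    [0,0,1e-05,0,0,1],
    [0,0,1e-05,0,0,1],
    [0,0,1e-05,0,0,1],
    [0,0,1e-05,0,0,1],
    [0,0,1e-05,0,0,1]
  ]
}}

```text
clock: 12.8
tcp_pos: [0.5236, -0.1555, 0.1246]
eef_rot: [0.932, 0.362, -0.0, 0.0]
ft_force: [-3.0, -0.7, 5.5]
opening: 0.0407
```

```bash
python3 st.py
```

```text
{'clock': 12.8, 'joint_pos': [0.463, 0.533, -0.33, 1.875, 0.24, 0.773, -0.829], 'tcp_pos': [0.524, -0.155, 0.125], 'ft_force': [-2.973, -0.674, 5.471], 'wrist_torque': [-0.24, 0.573, 1.794], 'opening': 0.041} psi 42.39
```

The torque has jumped to 1.79 N m, so the nut is on the stop. Looking at the dimple against the bar.

```bash
python3 - <<'E'
from h import *
import json
s=state();w=capture("wrist")
s={k:np.array(v).tolist() for k,v in s.items()};json.dump(s,open("s4.json","w"))
cv2.imwrite("pics/w4.png",w)
cv2.imwrite("pics/w4c.png",cv2.resize(w[200:350,155:355],(800,600),interpolation=cv2.INTER_CUBIC))
E
```

```text
(no output)
```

View pics/w4c.png

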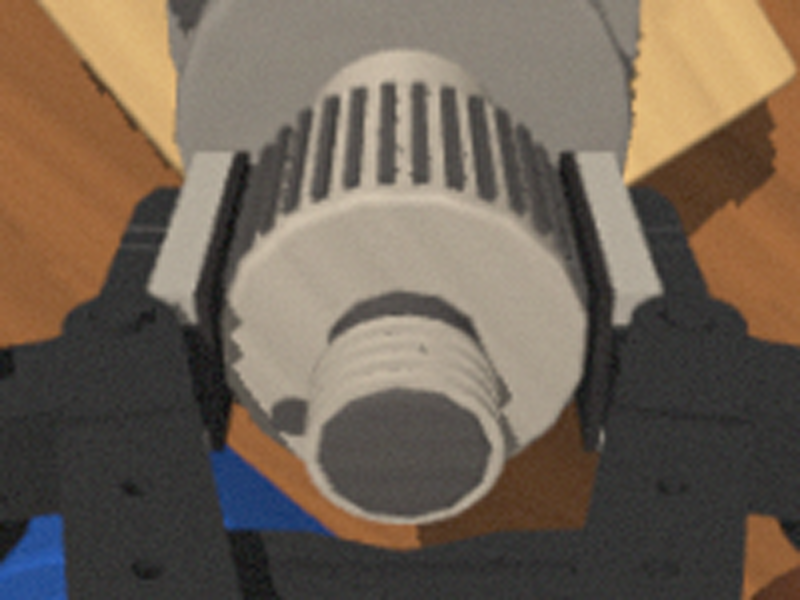

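The dimple is at (291,415), just visible beside the stub, and the nut is well seated between the pads.

```bash
cat > dm.py <<'E'
from h import *
import json,sys
s=json.load(open(sys.argv[1]));u,v,z=map(float,sys.argv[2:5])
q=lambda u,v,z:plane(*ray("wrist",155+u*.25,200+v*.25,s),z)
P=q(u,v,z);C2=q(*map(float,sys.argv[5:7]),.158)
for C in(np.array([.5235,-.1556,0]),C2,np.array(s["tcp_pos"])):
    print("centre",C[:2].round(4),"angle",np.degrees(np.arctan2(P[1]-C[1],P[0]-C[0])).round(1),"r",np.hypot(*(P-C)[:2]).round(4))
E
python3 dm.py s4.json 291 415 .140 403 453
```

```text
centre [ 0.5235 -0.1556] angle 166.4 r 0.0147
centre [ 0.5254 -0.155 ] angle 170.0 r 0.0164
centre [ 0.5236 -0.1555] angle 166.9 r 0.0148
```

Measured dimple angle is about 167°, against 167.6° for the bar direction, so the nut is bottomed. I'll unload slightly to find where the wind-up ends.

{"name": "play_rows", "arguments": {
  "rows": [
    [0,0,0,0,0,-0.5],
    [0,0,0,0,0,-0.5],
    [0,0,0,0,0,0],
    [0,0,0,0,0,0],
    [0,0,0,0,0,0],
    [0,0,0,0,0,0],
    [0,0,0,0,0,0],
    [0,0,0,0,0,0],
    [0,0,0,0,0,0],
    [0,0,0,0,0,0]
  ]
}}

```text
clock: 14.1
tcp_pos: [0.5239, -0.1552, 0.1246]
eef_rot: [0.93, 0.368, 0.0, -0.0]
ft_force: [-2.4, 2.9, 5.5]
opening: 0.0409
```

```bash
python3 st.py
```

```text
{'clock': 14.1, 'joint_pos': [0.466, 0.534, -0.335, 1.874, 0.241, 0.773, -0.817], 'tcp_pos': [0.524, -0.155, 0.125], 'ft_force': [-2.446, 2.935, 5.47], 'wrist_torque': [0.225, 0.366, -0.049], 'opening': 0.041} psi 43.18
```

The wind-up ended at psi≈43.2°. Backing off 90° to psi≈133.2°.

{"name": "play_rows", "arguments": {
  "rows": [
    [0,0,-0.00013,0,0,-9],
    [0,0,-0.00012,0,0,-9],
    [0,0,-0.00013,0,0,-9],
    [0,0,-0.00012,0,0,-9],
    [0,0,-0.00013,0,0,-9],
    [0,0,-0.00012,0,0,-9],
    [0,0,-0.00013,0,0,-9],
    [0,0,-0.00012,0,0,-9],
    [0,0,-0.00013,0,0,-9],
    [0,0,-0.00012,0,0,-9]
  ]
}}

```text
clock: 15.35
tcp_pos: [0.523, -0.1551, 0.1258]
eef_rot: [0.395, 0.919, -0.0, -0.001]
ft_force: [-4.4, 1.6, 8.0]
opening: 0.0411
```

{"name": "play_rows", "arguments": {
  "rows": [
    [0,0,0,0,0,0],
    [0,0,0,0,0,0],
    [0,0,0,0,0,0],
    [0,0,0,0,0,0],
    [0,0,0,0,0,0],
    [0,0,0,0,0,0],
    [0,0,0,0,0,0],
    [0,0,0,0,0,0],
    [0,0,0,0,0,0],
    [0,0,0,0,0,0]
  ]
}}

```text
clock: 16.6
tcp_pos: [0.523, -0.1552, 0.1258]
eef_rot: [0.397, 0.918, -0.0, -0.001]
ft_force: [-4.9, 0.8, 8.2]
opening: 0.0405
```

```bash
python3 st.py; python3 - <<'E'
from h import *
import json
s=state();w=capture("wrist")
s={k:np.array(v).tolist() for k,v in s.items()};json.dump(s,open("s5.json","w"))
cv2.imwrite("pics/w5.png",w)
cv2.imwrite("pics/w5c.png",cv2.resize(w[200:350,155:355],(800,600),interpolation=cv2.INTER_CUBIC))
E
```

```text
{'clock': 16.6, 'joint_pos': [0.742, 0.617, -0.786, 1.87, 0.556, 0.889, 0.438], 'tcp_pos': [0.523, -0.155, 0.126], 'ft_force': [-4.872, 0.826, 8.152], 'wrist_torque': [0.399, 1.073, 0.109], 'opening': 0.041} psi 133.19
```

View pics/w5c.png

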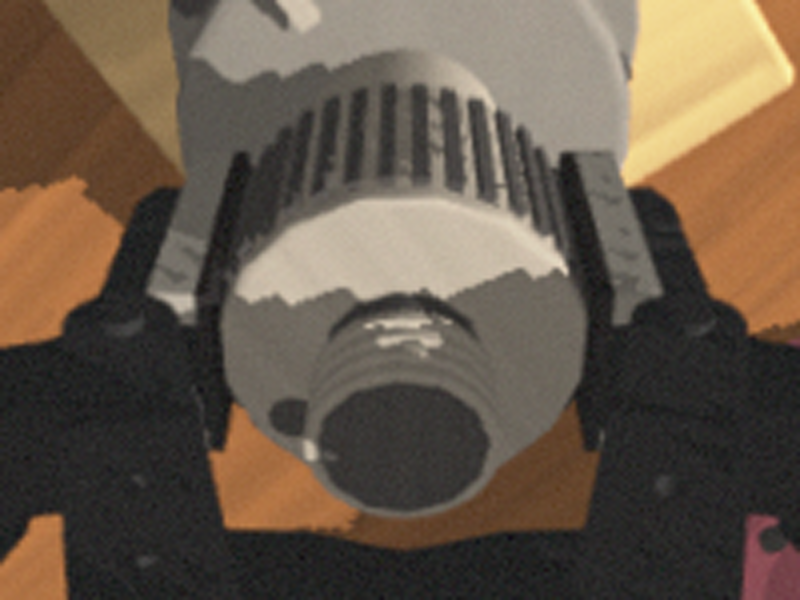

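The dimple is at (290,415), the same place between the fingers as before backing off, so nothing slipped. The measured back-off is 90.0° and the force is low and steady. The bar can be seen at the top left. Handing in.

```bash
python3 dm.py s5.json 290 415 .1413 403 447; python3 -c "
from rig import workorder;workorder.sign_off()"; python3 st.py
```

```text
centre [ 0.5235 -0.1556] angle -96.2 r 0.0155
centre [ 0.5248 -0.1549] angle -100.5 r 0.0163
centre [ 0.523  -0.1552] angle -94.3 r 0.0159
the job is handed in; nothing more can be done
the job is handed in; nothing more can be done
```

I screwed the knurled nut clockwise about 194° to its hard stop, backed it off a quarter turn, and handed the job in at about 17 s with the fingers still gripping it at 50 N. The arm touched nothing else.

- **Bottomed out:** the wrist torque jumped from about 0.1 to 1.8 N m. The dimple was then at about 167°, with the witness bar direction at 167.6°.
- **Back-off:** I unloaded the stop first, then turned back from 43.2° to 133.2°, which is 90.0° by the arm's own reading. The dimple sat in the same place between the fingers before and after, so the grip did not slip.
- **Disagreement:** the final camera angle of the dimple came out at -94° to -100°, against about -102° expected. It shifts by several degrees with which centre estimate is used, so I trusted the arm's reading.
- **Not checked:** I took no final overview picture of the hex nut, bowl, tin or mallet. The mallet and the look-alike units were at least 0.17 m from the work; I did not measure the distance to the bowl or tin.

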